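# Cap a trolley wheel's axle

## Task

Take the domed push-on cap that stands mouth-down in the blue tray, set it over the end of the upright axle and press it straight down the shaft until it bites tight against the wheel's hub, so that the sprung wheel is clamped with no end play and stays so when you let go. Press gently once you feel the hub: the spring washer under the wheel must not be forced flat.

Things in the scene. Friction and masses are not known exactly. Their poses are not given: they have to be found in the camera images.
- cap: Steel push-on axle cap to fit: domed cylinder 30 mm wide, 31 mm tall, with a 39 mm wide, 3 mm thick flange round its open mouth; about 50 g. It stands mouth-down on the tray's floor, 4 mm above the bench. Origin: centre of the mouth (underside of the flange); z up to the dome. Blind bore 27 mm deep, about 20.6 mm wide, with sprung inner teeth. Press it held by its sides or on its dome.
- cap_top (a point): Centre of the cap's dome, 31 mm above its mouth. On the axle: the teeth begin to bite when the mouth is 6 to 7 mm below the axle's tip; from about 11 mm on, pushing down takes a fairly steady 8 to 16 N (friction differs each time) until the hub is met. The teeth hold at least as hard against pulling off. Pressed while held by its sides, the cap creeps up in the fingers by some mm.
- spare_cap: An identical cap lying mouth-up (upside down, teeth showing) in the same tray; not needed. Origin: centre of its dome, on the tray's floor; z up.
- tray: Shallow blue plastic tray 170 x 150 mm, walls 14 mm high and 4 mm thick, floor 4 mm thick, fixed on the bench. Origin: centre of its underside; z up. It also holds a brass washer 36 mm wide.
- fixture: Dark iron block 150 x 110 x 30 mm bolted to the bench, with a plain upright steel axle 17.6 mm in diameter standing in its middle. Origin: centre of the block's underside on the bench; z up along the axle.
- axle_tip (a point): Centre of the axle's top end, 104 mm above the bench; 3 mm chamfer. The axle carries a black 98 mm rubber wheel with a grey 44 mm hub; the hub's flat top is 17 mm above the tyre's upper face and lies 13 to 23 mm below this tip, depending on the shims under the wheel: it must be felt for.
- wheel (a joint): How far (m) the wheel has been pushed down against the spring washer under it: 0 when free; from 0.003 on the washer counts as flat and is spoilt. It begins to move at about 3.5 N and then takes 4.5 N more for each mm. On letting go the wheel comes back up 0.3 to 0.5 mm as the cap's teeth set, so press it some 1 to 2 mm down.
Mind the look-alikes: they are no part of the job. What is shaped like the cap but orange or turquoise is not meant. Leave any brown or turquoise look-alike of the fixture alone.

How it is judged:
By the outcome, as a careful person would: the job done as asked, in the order asked, and still so for the second after the job is handed in, with the robot touching nothing.
It also fails if it takes over 61 s, if anything falls off the work surface, if the arm or the gripper's body presses on something with over 40 N, if the wrist force passes 120 N, or if a joint passes its speed limit or range.

## Robot

A 6-joint arm with a two-finger parallel gripper is mounted at the origin on the work surface. World frame = base frame: x ahead of the robot, y to its left, z up, the work surface at z = 0. Lengths are in mm, angles in rad, forces in N, time in s.
With the tool pointing down it reaches from about 325 to 850 mm from the base axis. Payload 4.4 kg.
Tool frame: the origin (TCP) lies at the very end of the fingers, on their centre line; the grasp point (between the pads) lies 19 mm behind it; y points along the fingers, z is the direction in which the jaws open and shut, and the axes are right-handed (so a half turn about y gives the same grasp; the last joint's range is limited). The gripper opens to 94 mm and grips with 3 to 60 N. Pads are 16 mm wide; open, the fingers measure 119 mm over their backs; the gripper's body (75 mm by 177 mm) begins 78 mm behind the grasp point.
Start: joints at [-1.337, 0.207, 1.542, -0, 1.393, -0.15], TCP at [215.828, -532.959, 205.447] pointing down, gripper open.
Joint ranges: [-2.73, 2.73], [-0.86, 2.22], [0.23, 2.46], [-1.11, 4.25], [0.08, 2.63], [-2.82, 2.82]. Speed limits (rad/s): [2.79, 2.79, 3.14, 3.14, 3.14, 3.14].

## Interface

Orientations are given as a 3x3 rotation matrix whose columns are the frame's x, y, z axes.
In Python, from plant import env gives the robot as it stands.
- The arm moves only by the tool servo_tool, never from a script. Its argument "plan" is a list of rows, each a list of 5 numbers: the opening, from 0 (shut) to 1 (fully open), then the shift along the tool's x, y, z in units of 25 mm (1.0 is 25 mm), then the turn about the tool's y in units of 8 degrees (1.0 is 8 degrees). A call has 1 to 20 rows; each row is the pose to reach, as a shift and turn from the pose commanded when the call began, along the tool's axes at that moment; what a row does not reach only later rows make up. A row lasts 1/10 s, in which the tool goes at most 50 mm and 8.59 degrees, less where a joint would pass 70% of its speed; a pose out of reach is approached as far as the arm can. A call with a gripper value outside its range is refused whole. The fingers move at their own pace and stop on an object; the grip force is fixed at half the most. Time passes only in rows, so rows that repeat a pose let the fingers close. It gives the time, the measured TCP pose, the force and the opening at its end, in the units of the state.
- env.state(): the state, without advancing time (a new reading comes with each control period).
- env.grab_frame(name): name is "side" or "top"; returns a dict with "img" (400x640x3 uint8, red, green, blue), "depth" (400x640 float32, mm along the optical axis (not along the pixel's ray), 0 where there is no reading), "fx", "fy", "cx", "cy" (pixels), "R" (3x3) and "t" (3): a world point X has camera coordinates R X + t. Camera axes: x right, y down, z forward; pixel columns grow to the right and rows downward; lengths in mm; the calibration is good to about 2 mm. A picture is of the moment at which its call begins.
- env.finish_job(): hands the job in, once; it reports no verdict.
Trained networks look in a picture, given as the dict that the camera call returned (one of the last four; its "shot" number tells which), for a name from the list of things; names that differ only in an ending like _2 or _b are one class to them, and where a whole thing is asked for, a point or a joint stands for the part that bears it (a point fixed in the world has none). Each returns a list of dicts, best first, with "score" (0 to 1); they miss things now and then, are a little off and sometimes report something else, mostly with a low value. They report only what shows in the picture. A call takes as long as a camera call. They do not tell look-alikes from the thing itself.
- env.outline_of(picture, name): "mask" (400x640 bool, what is visible of it) and "rect" ([left, top, right, bottom] in pixels, round what is visible of it).
The state is a dict: "time": time; "joints": joint angles; "qd": joint speeds; "tau": joint torques, N m; "tcp_pos": TCP position; "tool_rot": TCP orientation; "contact_force": force on the tool from outside, world axes, zero at the start; "torque": the same for the moment, N m; "gripper_width": finger opening in mm.
Only numpy, scipy, OpenCV 4.12 (cv2) and the standard library are available. Lean on these libraries where they do the work, as an engineer would, in place of code of your own. Each camera call takes 0.05 s, during which the arm holds its last target. There are 200 camera calls.

## Working session

There is one attempt and no reset: what is moved stays moved. The work goes in short steps, Python scripts to look and compute and a tool call to move; the robot and the scene stay as the last step left them, time stands still between calls to the robot, and variables do not carry over. Pictures are saved under pics/ and viewed, about 8 in all and at most 12, crops included, and the job is handed in when it is done.

Besides the shell and the picture viewer there is one more tool, called after "Call:" by a JSON object that holds its "fn" and its "kwargs". servo_tool: Moves the arm, as the interface text tells. Its arguments: {"type":"object","properties":{"plan":{"type":"array","items":{"type":"array","items":{"type":"number"}}}},"required":["plan"]}

```bash
mkdir -p pics
cat > h.py <<'E'
import numpy as np, cv2
from plant import env
def w(p,u,v,z=None,d=None):
    r=np.array([(u-p["cx"])/p["fx"],(v-p["cy"])/p["fy"],1.0]);R=np.array(p["R"]);t=np.array(p["t"])
    o=-R.T@t; k=R.T@r
    return o+k*((z-o[2])/k[2] if d is None else d)
def save(p,n): cv2.imwrite(f"pics/{n}.png",cv2.cvtColor(p["img"],cv2.COLOR_RGB2BGR))
E
python3 - <<'E'
from h import *
np.set_printoptions(precision=3,suppress=True)
s=env.state();print(s["time"],s["tcp_pos"],s["tool_rot"],s["gripper_width"],s["contact_force"])
for c in("top","side"):
    p=env.grab_frame(c);save(p,c+"0")
    print(c,-np.array(p["R"]).T@p["t"])
    for n in("cap","spare_cap","fixture","tray","wheel"):
        for o in env.outline_of(p,n):
            m=o["mask"];v,u=np.nonzero(m);d=np.median(p["depth"][m])
            print(n,round(o["score"],2),o["rect"],u.mean().round(1),v.mean().round(1),w(p,u.mean(),v.mean(),d=d))
E
```

```text
0.0 [ 215.633 -532.186  204.325] [[-0.927 -0.001  0.375]
 [-0.375  0.002 -0.927]
 [-0.    -1.    -0.002]] 93.96912739401382 [-0.599 -0.091  0.061]
top [385.025  11.977 927.573]
cap 0.7 [213.9, 234.6, 232.9, 252.1] 223.4 242.2 [398.238 200.303  29.223]
cap 0.68 [213.2, 161.1, 226.4, 180.3] 218.1 169.9 [542.747 211.207  32.937]
cap 0.6 [400.6, 157.9, 479.7, 215.1] 433.9 187.9 [ 500.595 -221.705   30.185]
cap 0.56 [284.7, 147.9, 299.3, 161.6] 291.2 156.2 [569.494  64.635  28.994]
spare_cap 0.64 [178.5, 134.4, 195.8, 154.6] 188.4 143.5 [597.234 271.241  33.769]
fixture 0.83 [272.5, 235.6, 354.7, 304.0] 313.1 270.0 [341.036  23.358  30.086]
fixture 0.63 [398.7, 153.4, 478.6, 216.6] 433.6 187.9 [ 500.664 -220.956   30.282]
fixture 0.6 [398.3, 252.7, 472.8, 313.4] 435.1 282.6 [ 312.623 -216.541   30.21 ]
tray 0.82 [174.7, 120.6, 264.7, 215.1] 220.3 168.9 [549.685 212.899   5.092]
wheel 0.91 [416.0, 155.8, 466.7, 210.0] 442.3 183.7 [ 503.952 -228.855   66.196]
side [ 31.374 562.067 806.535]
cap 0.69 [281.6, 285.0, 297.8, 302.8] 291.3 292.3 [394.451 211.381  18.787]
cap 0.56 [267.7, 204.2, 285.1, 219.2] 277.3 212.7 [570.521  72.34   19.794]
cap 0.52 [229.9, 248.5, 249.6, 266.8] 239.1 256.5 [539.71  221.685  23.385]
spare_cap 0.69 [194.7, 242.4, 210.7, 269.5] 202.2 256.4 [597.263 275.559  27.023]
fixture 0.86 [398.8, 170.7, 443.3, 224.3] 420.7 197.9 [ 332.673 -184.426   34.223]
fixture 0.73 [324.3, 218.4, 407.5, 289.2] 365.5 253.9 [334.269  38.917  29.616]
fixture 0.55 [337.6, 135.1, 406.5, 189.9] 370.9 169.3 [ 489.261 -194.688   27.808]
tray 0.66 [186.0, 218.3, 286.1, 298.6] 239.0 258.7 [547.059 218.161   5.158]
tray 0.37 [359.0, 137.8, 392.5, 169.0] 373.9 154.3 [ 496.06  -211.338   64.621]
wheel 0.89 [357.1, 139.0, 393.6, 168.6] 374.0 154.3 [ 496.195 -212.08    64.277]
```

View pics/top0.png

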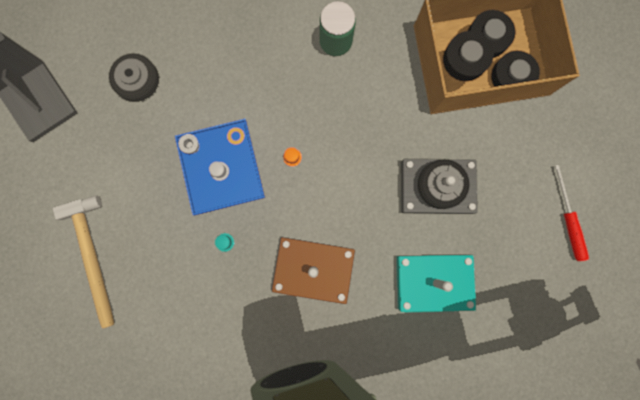

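Run:
```python
import cv2,numpy as np
a=cv2.imread("pics/top0.png")
x=cv2.resize(a[115:220,165:271],(400,400),interpolation=cv2.INTER_CUBIC)
y=cv2.resize(a[140:230,390:490],(400,400),interpolation=cv2.INTER_CUBIC)
cv2.imwrite("pics/crop0.png",np.hstack([x,y]))
```

```text
(no output)
```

View pics/crop0.png

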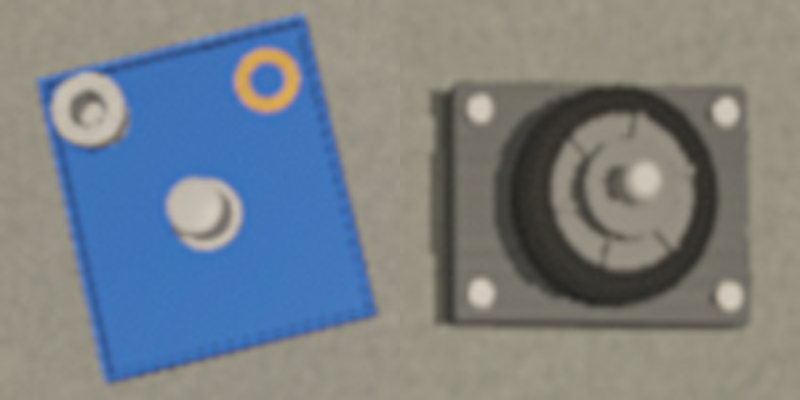

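The cap is the grey one at (217,169), dome up, inside the blue tray. The grey one at (188,144) is mouth-up, so it's the spare. Orange (292,156) and turquoise (223,242) are look-alikes. The fixture is the dark one with the wheel; its axle tip is at about (451,181). The brown and turquoise blocks are decoys. The crop confirms all of this. Next I measure more closely.

Run:
```python
from h import *
np.set_printoptions(precision=1,suppress=True)
p=env.grab_frame("top"); q=env.grab_frame("side")
for n,c in((("top"),p),("side",q)):
    v,u=np.mgrid[0:400,0:640]; d=c["depth"]
    r=np.stack([(u-c["cx"])/c["fx"]*d,(v-c["cy"])/c["fy"]*d,d],-1)
    X=(r-np.array(c["t"]))@np.array(c["R"])
    for name,ctr,zl,rad in(("cap dome",(541,214),(30,45),25),("axle tip",(500,-222),(97,115),25),("hub",(500,-222),(76,95),35),("wheel",(500,-222),(58,72),60)):
        m=(np.hypot(X[...,0]-ctr[0],X[...,1]-ctr[1])<rad)&(X[...,2]>zl[0])&(X[...,2]<zl[1])&(d>0)
        P=X[m]
        if len(P): print(n,name,len(P),u[m].mean().round(1),v[m].mean().round(1),P.min(0),P.max(0),P.mean(0),np.median(P[:,2]).round(1),"ray:",w(c,u[m].mean(),v[m].mean(),z={"cap dome":35,"axle tip":104}.get(name,np.median(P[:,2]))))
a=w(p,216.7,169.3,z=35);b=w(p,219.3,170.9,z=7);print("cap",a,b,"tip",w(p,450.7,180.7,z=104))
y=cv2.resize(cv2.cvtColor(q["img"],4)[125:195,330:410],(480,420),interpolation=cv2.INTER_CUBIC)
x=cv2.resize(cv2.cvtColor(q["img"],4)[240:280,215:260],(320,420),interpolation=cv2.INTER_CUBIC)
cv2.imwrite("pics/side1.png",np.hstack([x,y]))
```

```text
top cap dome 174 215.9 168.3 [532.  200.6  30.1] [560.8 229.7  40. ] [545.8 215.3  34.6] 34.7 ray: [545.7 215.2  35. ]
top axle tip 74 449.6 180.0 [ 497.8 -242.    97.1] [ 513.5 -224.8  107.6] [ 505.7 -232.5  102.7] 102.7 ray: [ 505.5 -232.2  104. ]
top hub 345 445.8 181.6 [ 485.4 -254.8   76.4] [ 528.  -211.7   94.1] [ 505.6 -231.3   82.2] 82.0 ray: [ 505.6 -231.3   82. ]
top wheel 1474 442.6 183.5 [ 459.  -280.5   58. ] [ 553.8 -184.5   72. ] [ 504.6 -229.8   65.2] 65.2 ray: [ 504.5 -229.8   65.2]
side cap dome 120 237.8 251.7 [531.2 204.3  30.1] [560.6 232.8  38.2] [544.8 219.3  33.7] 33.5 ray: [543.9 219.9  35. ]
side axle tip 29 376.2 138.2 [ 499.1 -238.    97.2] [ 514.6 -222.1  104.3] [ 506.1 -228.9  101.4] 101.7 ray: [ 504.4 -226.   104. ]
side hub 144 375.2 145.3 [ 486.4 -250.2   76.1] [ 527.7 -205.9   94.9] [ 504.2 -225.1   81.8] 81.0 ray: [ 504.7 -226.    81. ]
side wheel 521 374.4 152.7 [ 459.6 -279.3   58.1] [ 553.2 -179.    71.9] [ 499.6 -218.2   64.2] 64.3 ray: [ 499.4 -218.    64.3]
cap [543.6 213.5  35. ] [545.2 214.5   7. ] tip [ 504.1 -234.1  104. ]
```

View pics/side1.png

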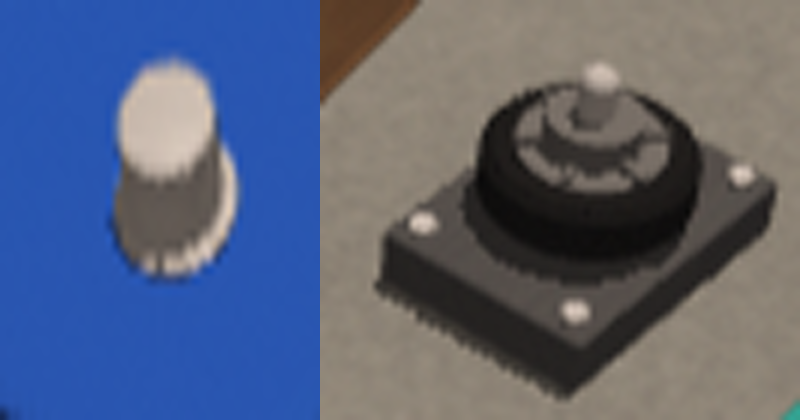

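The side crop agrees with the top view. The axle tip is at about (505.5,-232) and the hub top at z of about 82. The cap is at about (545.5,216). I'll move over the cap first.

Call:
{"fn": "servo_tool", "kwargs": {"plan": [[0.6,-23.4,0,-22.8,0],[0.6,-23.4,0,-22.8,0],[0.6,-23.4,0,-22.8,0],[0.6,-23.4,0,-22.8,0],[0.6,-23.4,0,-22.8,0],[0.6,-23.4,0,-22.8,0],[0.6,-23.4,0,-22.8,0],[0.6,-23.4,0,-22.8,0],[0.6,-23.4,0,-22.8,0],[0.6,-23.4,0,-22.8,0],[0.6,-23.4,0,-22.8,0],[0.6,-23.4,0,-22.8,0],[0.6,-23.4,0,-22.8,0],[0.6,-23.4,0,-22.8,0],[0.6,-23.4,0,-22.8,0],[0.6,-23.4,4,-22.8,0],[0.6,-23.4,4,-22.8,0],[0.6,-23.4,4,-22.8,0],[0.6,-23.4,4,-22.8,0],[0.6,-23.4,4,-22.8,0]]}}

```text
time: 2.7
tcp_pos: [544.1, 214.8, 105.6]
tool_rot: [[-0.927, -0.0, 0.376], [-0.376, -0.0, -0.927], [0.0, -1.0, 0.0]]
contact_force: [-0.0, -0.3, 0.2]
gripper_width: 56.4
```

Run:
```python
from h import *
p=env.grab_frame("top"); q=env.grab_frame("side")
s=env.state()["tcp_pos"];print(s)
for c in(p,q):
    for P in(s,[545.5,216,35]):
        k=np.array(c["R"])@np.array(P)+c["t"];print(c["fx"]*k[0]/k[2]+c["cx"],c["fy"]*k[1]/k[2]+c["cy"])
a=cv2.resize(cv2.cvtColor(p["img"],4)[120:220,160:260],(400,400),interpolation=cv2.INTER_CUBIC)
b=cv2.resize(cv2.cvtColor(q["img"],4)[190:290,190:290],(400,400),interpolation=cv2.INTER_CUBIC)
cv2.imwrite("pics/above.png",np.hstack([a,b]))
```

```text
[545.39879189 214.52739714 107.47272218]
207.32709629347073 161.57518150630858
215.47754234778898 168.3961536230144
235.1503359731479 228.01810127303284
238.6793514469597 250.20129030527224
```

View pics/above.png

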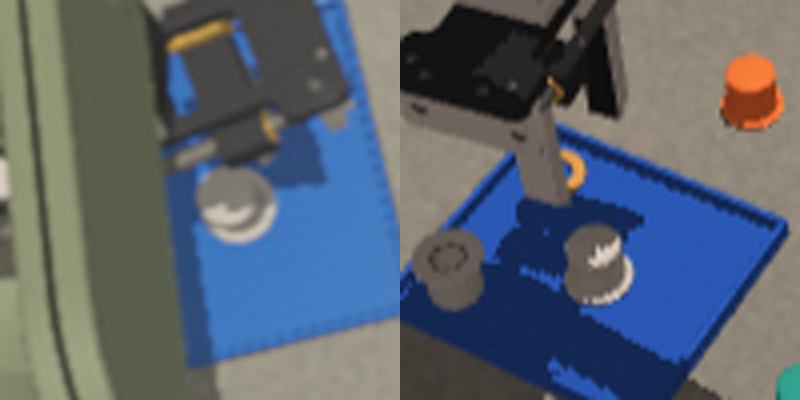

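The cap stands under the jaws, with its dome centre at about top pixel (218,169). Nothing is in the way. I'll descend and grip.

Call:
{"fn": "servo_tool", "kwargs": {"plan": [[0.6,-0.04,1.5,-0.04,0],[0.6,-0.04,3,-0.04,0],[0.6,-0.04,3.78,-0.04,0],[0.6,-0.04,3.78,-0.04,0],[0.6,-0.04,3.78,-0.04,0],[0,-0.04,3.78,-0.04,0],[0,-0.04,3.78,-0.04,0],[0,-0.04,3.78,-0.04,0],[0,-0.04,3.78,-0.04,0],[0,-0.04,3.78,-0.04,0],[0,-0.04,3.78,-0.04,0],[0,-0.04,3.78,-0.04,0]]}}

```text
time: 4.0
tcp_pos: [545.4, 216.5, 12.0]
tool_rot: [[-0.927, 0.001, 0.376], [-0.376, 0.0, -0.927], [-0.001, -1.0, 0.0]]
contact_force: [-1.7, -0.6, 5.9]
gripper_width: 29.3
```

Call:
{"fn": "servo_tool", "kwargs": {"plan": [[0,0,-2,0,0],[0,0,-4,0,0],[0,0,-6,0,0],[0,8.2,-6,16,0],[0,8.2,-6,16,0],[0,8.2,-6,16,0],[0,8.2,-6,16,0],[0,8.2,-6,16,0],[0,8.2,-6,16,0],[0,8.2,-6,16,0],[0,8.2,-6,16,0],[0,8.2,-6,16,0],[0,8.2,-6,16,0],[0,8.2,-6,16,0],[0,8.2,-6,16,0],[0,8.2,-6,16,0],[0,8.2,-6,16,0]]}}

```text
time: 5.7
tcp_pos: [505.0, -229.9, 160.9]
tool_rot: [[-0.926, -0.0, 0.378], [-0.378, 0.0, -0.926], [0.0, -1.0, -0.0]]
contact_force: [0.2, 0.2, 0.4]
gripper_width: 29.3
```

Run:
```python
from h import *
np.set_printoptions(precision=1,suppress=True)
p=env.grab_frame("top"); q=env.grab_frame("side")
s=env.state();print(s["tcp_pos"],s["contact_force"],s["gripper_width"])
for c in(p,q):
    o=env.outline_of(c,"cap")
    print([(round(k["score"],2),k["rect"]) for k in o])
    for P in([505.5,-232,104],s["tcp_pos"]+np.array([0,0,-8.])):
        k=np.array(c["R"])@np.array(P)+c["t"];print(c["fx"]*k[0]/k[2]+c["cx"],c["fy"]*k[1]/k[2]+c["cy"])
a=cv2.resize(cv2.cvtColor(p["img"],4)[130:230,400:500],(400,400),interpolation=cv2.INTER_CUBIC)
b=cv2.resize(cv2.cvtColor(q["img"],4)[90:170,335:415],(400,400),interpolation=cv2.INTER_CUBIC)
cv2.imwrite("pics/axle.png",np.hstack([a,b]))
```

```text
[ 505.  -230.3  161. ] [-1.3  0.3 -1. ] 29.064159614767362
[(0.8, [212.9, 232.5, 233.1, 250.8]), (0.49, [285.9, 147.2, 298.4, 162.9])]
449.54129013762395 179.9739479975394
456.7397281417882 176.0658146417009
[(0.67, [269.6, 205.2, 286.8, 223.4]), (0.66, [281.8, 283.7, 299.1, 301.7])]
377.21120078377385 136.985140756411
379.0712229319949 121.57755472845683
```

View pics/axle.png

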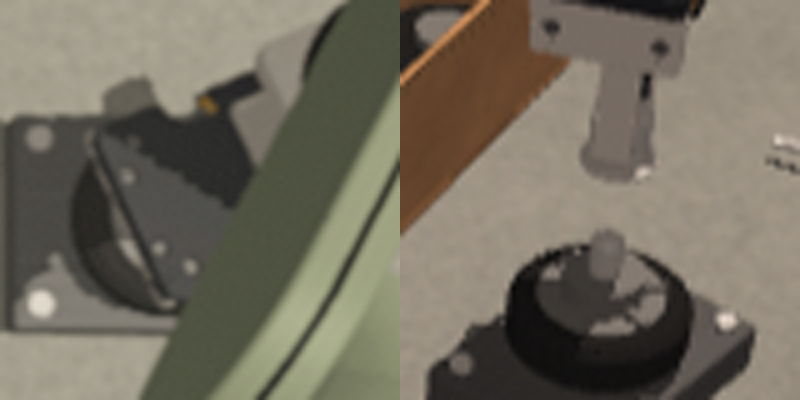

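Run:
```python
from h import *
from scipy.optimize import least_squares
np.set_printoptions(precision=1,suppress=True)
S=[env.grab_frame("side") for _ in range(4)]
st=np.array([env.state()["tcp_pos"] for _ in range(1)]);print(st)
v,u=np.mgrid[0:400,0:640]; c=S[0]; d=np.median([s["depth"] for s in S],0)
r=np.stack([(u-c["cx"])/c["fx"]*d,(v-c["cy"])/c["fy"]*d,d],-1)
X=(r-np.array(c["t"]))@np.array(c["R"])
D=np.hypot(X[...,0]-505,X[...,1]+230)
print("px mm",d[138,376]/c["fx"])
def show(zl,rad,R):
    m=(D<rad)&(X[...,2]>zl[0])&(X[...,2]<zl[1])&(d>0); P=X[m]
    f=least_squares(lambda a:np.hypot(P[:,0]-a[0],P[:,1]-a[1])-R,[505,-230],loss="soft_l1")
    uu=u[m]; print(zl,len(P),P.min(0),P.max(0),"fit",f.x,"u",uu.min(),uu.max(),"rows",[(k,u[(m)&(v==k)].min(),u[m&(v==k)].max()) for k in np.unique(v[m])])
show((88,101),20,8.8); show((98,110),20,8.8); show((147,160),30,19.5); show((140,157),30,19.5)
```

```text
[[ 504.8 -231.3  161. ]]
px mm 2.5521219
(88, 101) 30 [ 499.3 -240.2   88.4] [ 514.2 -222.3  100.7] fit [ 508.  -231.7] u 373 379 rows [(np.int64(137), np.int64(379), np.int64(379)), (np.int64(138), np.int64(373), np.int64(373)), (np.int64(139), np.int64(373), np.int64(378)), (np.int64(140), np.int64(373), np.int64(379)), (np.int64(141), np.int64(373), np.int64(379)), (np.int64(142), np.int64(373), np.int64(379)), (np.int64(143), np.int64(374), np.int64(378))]
(98, 110) 27 [ 499.1 -240.2   98.1] [ 514.2 -222.2  104.2] fit [ 507.2 -232.2] u 373 379 rows [(np.int64(136), np.int64(375), np.int64(377)), (np.int64(137), np.int64(374), np.int64(379)), (np.int64(138), np.int64(373), np.int64(379)), (np.int64(139), np.int64(373), np.int64(379)), (np.int64(140), np.int64(375), np.int64(378))]
(147, 160) 53 [ 487.3 -243.   152. ] [ 522.9 -210.2  159.5] fit [ 508.5 -232.2] u 371 386 rows [(np.int64(119), np.int64(372), np.int64(372)), (np.int64(120), np.int64(371), np.int64(385)), (np.int64(121), np.int64(371), np.int64(385)), (np.int64(122), np.int64(371), np.int64(386)), (np.int64(123), np.int64(372), np.int64(385)), (np.int64(124), np.int64(373), np.int64(385)), (np.int64(125), np.int64(374), np.int64(384)), (np.int64(126), np.int64(377), np.int64(381))]
(140, 157) 48 [ 487.3 -243.   152. ] [ 522.9 -210.2  156.7] fit [ 508.1 -232. ] u 371 386 rows [(np.int64(119), np.int64(372), np.int64(372)), (np.int64(120), np.int64(371), np.int64(385)), (np.int64(121), np.int64(371), np.int64(385)), (np.int64(122), np.int64(371), np.int64(386)), (np.int64(123), np.int64(372), np.int64(385)), (np.int64(124), np.int64(373), np.int64(385)), (np.int64(125), np.int64(374), np.int64(384)), (np.int64(126), np.int64(377), np.int64(381))]
```

The cap in hand and the axle agree to under 1 mm in the side camera: cap fit (508.3,-232.1), axle fit (507.6,-232.0). I'll lower until the mouth is just over the tip.

Call:
{"fn": "servo_tool", "kwargs": {"plan": [[0,0.02,0.8,0,0],[0,0.02,1.5,0,0],[0,0.02,1.8,0,0],[0,0.02,2.0,0,0],[0,0.02,2.1,0,0],[0,0.02,2.2,0,0],[0,0.02,2.2,0,0],[0,0.02,2.2,0,0]]}}

```text
time: 6.9
tcp_pos: [505.0, -232.1, 106.7]
tool_rot: [[-0.927, 0.002, 0.375], [-0.375, -0.001, -0.927], [-0.001, -1.0, 0.002]]
contact_force: [0.2, -0.1, 0.6]
gripper_width: 29.0
```

Call:
{"fn": "servo_tool", "kwargs": {"plan": [[0,0,0.08,0,0],[0,0,0.16,0,0],[0,0,0.2,0,0],[0,0,0.2,0,0],[0,0,0.2,0,0]]}}

```text
time: 7.4
tcp_pos: [506.1, -233.0, 102.6]
tool_rot: [[-0.927, 0.004, 0.375], [-0.375, -0.003, -0.927], [-0.003, -1.0, 0.004]]
contact_force: [2.1, -1.4, 5.6]
gripper_width: 29.1
```

Call:
{"fn": "servo_tool", "kwargs": {"plan": [[0,0,0.04,0,0],[0,0,0.08,0,0],[0,0,0.08,0,0],[0,0,0.08,0,0]]}}

```text
time: 7.8
tcp_pos: [506.2, -232.8, 101.0]
tool_rot: [[-0.927, 0.004, 0.375], [-0.375, -0.003, -0.927], [-0.003, -1.0, 0.004]]
contact_force: [2.1, -1.0, 6.4]
gripper_width: 29.3
```

Call:
{"fn": "servo_tool", "kwargs": {"plan": [[0,0,0.04,0,0],[0,0,0.08,0,0],[0,0,0.08,0,0],[0,0,0.08,0,0]]}}

```text
time: 8.2
tcp_pos: [506.3, -232.8, 99.2]
tool_rot: [[-0.927, 0.004, 0.375], [-0.375, -0.003, -0.927], [-0.003, -1.0, 0.004]]
contact_force: [1.8, 0.2, 8.8]
gripper_width: 29.3
```

Call:
{"fn": "servo_tool", "kwargs": {"plan": [[0,0,0.04,0,0],[0,0,0.08,0,0],[0,0,0.08,0,0],[0,0,0.08,0,0]]}}

```text
time: 8.6
tcp_pos: [506.3, -232.8, 97.3]
tool_rot: [[-0.927, 0.005, 0.375], [-0.375, -0.003, -0.927], [-0.003, -1.0, 0.004]]
contact_force: [1.1, -1.2, 9.3]
gripper_width: 29.2
```

Call:
{"fn": "servo_tool", "kwargs": {"plan": [[0,0,0.04,0,0],[0,0,0.04,0,0],[0,0,0.04,0,0]]}}

```text
time: 8.9
tcp_pos: [506.3, -232.8, 96.3]
tool_rot: [[-0.927, 0.005, 0.375], [-0.375, -0.003, -0.927], [-0.003, -1.0, 0.004]]
contact_force: [1.1, -0.7, 7.9]
gripper_width: 29.5
```

The bite is steady at about 9 N and the hub isn't met yet. I'll change to pressing on the dome, which gives cap height directly and can't creep.

Call:
{"fn": "servo_tool", "kwargs": {"plan": [[0.6,0,0,0,0],[0.6,0,0,0,0],[0.6,0,0,0,0],[0.6,0,0,0,0],[0.6,0,-0.8,0,0],[0.6,0,-1.6,0,0],[0,0,-1.6,0,0],[0,0,-1.6,0,0],[0,0,-1.6,0,0],[0,0,-1.6,0,0],[0,0,-1.6,0,0],[0,0,-1.6,0,0],[0,0,-1.6,0,0]]}}

```text
time: 10.2
tcp_pos: [504.2, -231.6, 133.7]
tool_rot: [[-0.927, -0.0, 0.375], [-0.375, 0.0, -0.927], [0.0, -1.0, -0.0]]
contact_force: [-0.4, -0.0, 0.2]
gripper_width: 3.8
```

Run:
```python
from h import *
q=env.grab_frame("side");s=env.state();print(s["tcp_pos"],s["contact_force"],s["gripper_width"])
cv2.imwrite("pics/rel.png",cv2.resize(cv2.cvtColor(q["img"],4)[90:190,330:430],(600,600),interpolation=cv2.INTER_CUBIC))
```

```text
[ 504.26102474 -231.60736101  133.78399446] [-0.49105969  0.56525201 -0.07348891] 0.9274363232085676
```

View pics/rel.png

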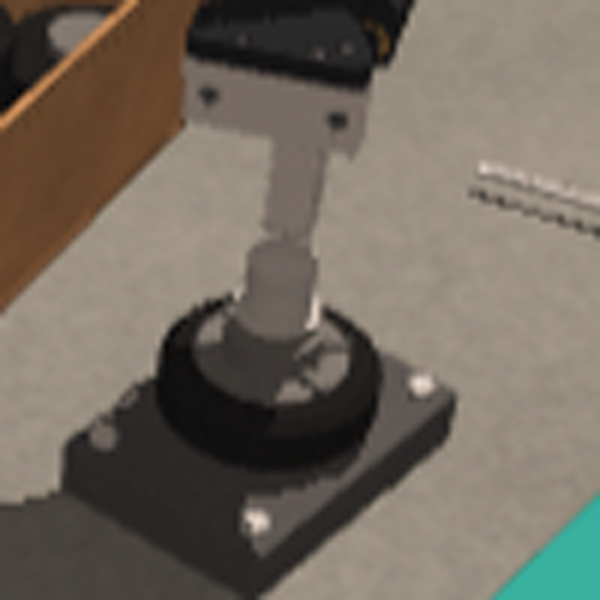

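The cap stands upright on the axle with the closed fingers above it. I'll feel for the dome next.

Call:
{"fn": "servo_tool", "kwargs": {"plan": [[0,-0.04,0.2,0.06,0],[0,-0.04,0.4,0.06,0],[0,-0.04,0.4,0.06,0],[0,-0.04,0.4,0.06,0]]}}

```text
time: 10.65
tcp_pos: [505.5, -232.5, 123.5]
tool_rot: [[-0.927, -0.001, 0.375], [-0.375, 0.001, -0.927], [0.001, -1.0, -0.001]]
contact_force: [-0.0, -0.9, 0.3]
gripper_width: 0.5
```

Call:
{"fn": "servo_tool", "kwargs": {"plan": [[0,0,0.04,0,0],[0,0,0.08,0,0],[0,0,0.08,0,0],[0,0,0.08,0,0]]}}

```text
time: 11.05
tcp_pos: [505.8, -232.6, 122.0]
tool_rot: [[-0.927, 0.0, 0.375], [-0.375, -0.0, -0.927], [-0.0, -1.0, 0.0]]
contact_force: [0.5, 0.4, -0.3]
gripper_width: 0.6
```

Call:
{"fn": "servo_tool", "kwargs": {"plan": [[0,0,0.04,0,0],[0,0,0.08,0,0],[0,0,0.08,0,0],[0,0,0.08,0,0]]}}

```text
time: 11.45
tcp_pos: [505.8, -232.6, 119.9]
tool_rot: [[-0.927, -0.0, 0.375], [-0.375, 0.0, -0.927], [0.0, -1.0, -0.0]]
contact_force: [-0.3, 0.5, -0.3]
gripper_width: 0.5
```

Call:
{"fn": "servo_tool", "kwargs": {"plan": [[0,0,0.04,0,0],[0,0,0.06,0,0],[0,0,0.06,0,0],[0,0,0.06,0,0]]}}

```text
time: 11.85
tcp_pos: [506.2, -233.0, 119.7]
tool_rot: [[-0.927, 0.001, 0.375], [-0.375, -0.001, -0.927], [-0.001, -1.0, 0.001]]
contact_force: [-0.4, 1.3, 4.8]
gripper_width: 0.3
```

Call:
{"fn": "servo_tool", "kwargs": {"plan": [[0,0,0.04,0,0],[0,0,0.06,0,0],[0,0,0.06,0,0],[0,0,0.06,0,0]]}}

```text
time: 12.25
tcp_pos: [506.9, -233.6, 119.1]
tool_rot: [[-0.927, 0.002, 0.375], [-0.375, -0.002, -0.927], [-0.001, -1.0, 0.003]]
contact_force: [-1.7, 0.7, 7.0]
gripper_width: 0.5
```

Call:
{"fn": "servo_tool", "kwargs": {"plan": [[0,0,0.04,0,0],[0,0,0.06,0,0],[0,0,0.06,0,0],[0,0,0.06,0,0]]}}

```text
time: 12.65
tcp_pos: [507.4, -234.1, 118.2]
tool_rot: [[-0.927, 0.004, 0.375], [-0.375, -0.003, -0.927], [-0.002, -1.0, 0.004]]
contact_force: [-0.9, 0.5, 9.1]
gripper_width: 0.4
```

Call:
{"fn": "servo_tool", "kwargs": {"plan": [[0,0,0.04,0,0],[0,0,0.06,0,0],[0,0,0.06,0,0],[0,0,0.06,0,0]]}}

```text
time: 13.05
tcp_pos: [507.6, -234.3, 116.8]
tool_rot: [[-0.927, 0.004, 0.375], [-0.375, -0.004, -0.927], [-0.002, -1.0, 0.005]]
contact_force: [-0.8, 0.8, 9.5]
gripper_width: 0.6
```

Call:
{"fn": "servo_tool", "kwargs": {"plan": [[0,0,0.04,0,0],[0,0,0.04,0,0],[0,0,0.04,0,0]]}}

```text
time: 13.35
tcp_pos: [507.6, -234.4, 115.8]
tool_rot: [[-0.927, 0.004, 0.375], [-0.375, -0.004, -0.927], [-0.002, -1.0, 0.005]]
contact_force: [-0.6, -1.7, 8.6]
gripper_width: 0.5
```

Call:
{"fn": "servo_tool", "kwargs": {"plan": [[0,0,0.04,0,0],[0,0,0.04,0,0],[0,0,0.04,0,0]]}}

```text
time: 13.65
tcp_pos: [507.5, -234.3, 114.8]
tool_rot: [[-0.927, 0.004, 0.375], [-0.375, -0.004, -0.927], [-0.002, -1.0, 0.005]]
contact_force: [-0.9, 0.1, 9.8]
gripper_width: 0.1
```

Friction is steady at about 9.3 N. Hub contact should add 3.5 N and then 4.5 N/mm, so the target is 19 to 20 N.

Call:
{"fn": "servo_tool", "kwargs": {"plan": [[0,0,0.04,0,0],[0,0,0.04,0,0],[0,0,0.04,0,0]]}}

```text
time: 13.95
tcp_pos: [507.2, -234.1, 114.2]
tool_rot: [[-0.927, 0.003, 0.376], [-0.376, -0.003, -0.927], [-0.002, -1.0, 0.004]]
contact_force: [-2.1, 0.4, 12.0]
gripper_width: 0.2
```

Call:
{"fn": "servo_tool", "kwargs": {"plan": [[0,0,0.04,0,0],[0,0,0.04,0,0],[0,0,0.04,0,0]]}}

```text
time: 14.25
tcp_pos: [507.1, -233.9, 113.5]
tool_rot: [[-0.927, 0.003, 0.376], [-0.376, -0.003, -0.927], [-0.002, -1.0, 0.004]]
contact_force: [-4.1, 1.6, 14.7]
gripper_width: 0.3
```

Call:
{"fn": "servo_tool", "kwargs": {"plan": [[0,0,0.04,0,0],[0,0,0.04,0,0],[0,0,0.04,0,0]]}}

```text
time: 14.55
tcp_pos: [507.0, -233.7, 112.8]
tool_rot: [[-0.927, 0.003, 0.376], [-0.376, -0.002, -0.927], [-0.002, -1.0, 0.003]]
contact_force: [-4.3, 1.7, 16.3]
gripper_width: 0.3
```

Call:
{"fn": "servo_tool", "kwargs": {"plan": [[0,0,0.04,0,0],[0,0,0.04,0,0],[0,0,0.04,0,0],[0,0,0.04,0,0]]}}

```text
time: 14.95
tcp_pos: [506.9, -233.5, 112.1]
tool_rot: [[-0.927, 0.002, 0.376], [-0.376, -0.002, -0.927], [-0.001, -1.0, 0.003]]
contact_force: [-4.4, 3.2, 17.9]
gripper_width: 0.3
```

Run:
```python
from h import *
for i in range(3):
    env.grab_frame("side");s=env.state();print(s["tcp_pos"],s["contact_force"])
```

```text
[ 506.92298583 -233.48579561  112.16731152] [-5.12775174  2.55905315 18.17181417]
[ 506.91057723 -233.48200211  112.14991839] [-5.23846708  2.45580422 19.02764599]
[ 506.9215038  -233.48271093  112.18756624] [-5.41375831  3.1879149  17.8465502 ]
```

By force the wheel is about 1.2 mm down, and by travel about 2 mm. Both are inside the 1–2 mm window. I'll retract.

Call:
{"fn": "servo_tool", "kwargs": {"plan": [[0,0,-0.1,0,0],[0,0,-0.3,0,0],[0,0,-1,0,0],[0,0,-2.5,0,0],[0,0,-4,0,0],[0,4,-4,4,0],[0,6,-4,6,0],[0,6,-4,6,0],[0,6,-4,6,0],[0,6,-4,6,0],[0,6,-4,6,0],[0,6,-4,6,0]]}}

```text
time: 16.3
tcp_pos: [423.3, -426.9, 207.4]
tool_rot: [[-0.927, -0.0, 0.375], [-0.375, 0.002, -0.927], [-0.001, -1.0, -0.002]]
contact_force: [-0.3, 0.1, -0.3]
gripper_width: 0.7
```

Run:
```python
from h import *
np.set_printoptions(precision=1,suppress=True)
print(env.state()["tcp_pos"],env.state()["contact_force"])
out=[]
for n in("top","side"):
    c=env.grab_frame(n);d=np.median([env.grab_frame(n)["depth"] for _ in range(3)],0)
    v,u=np.mgrid[0:400,0:640]
    X=(np.stack([(u-c["cx"])/c["fx"]*d,(v-c["cy"])/c["fy"]*d,d],-1)-np.array(c["t"]))@np.array(c["R"])
    D=np.hypot(X[...,0]-505.5,X[...,1]+232)
    for l,m in(("dome",(D<12)&(X[...,2]>107)),("tyre",(D>36)&(D<46)&(X[...,2]>58)&(X[...,2]<72))): print(n,l,m.sum(),np.median(X[m],0) if m.any() else "")
    sl=(slice(130,230),slice(390,490)) if n=="top" else (slice(100,200),slice(325,425))
    out.append(cv2.resize(cv2.cvtColor(c["img"],4)[sl],(400,400),interpolation=cv2.INTER_CUBIC))
cv2.imwrite("pics/end.png",np.hstack(out))
```

```text
[ 423.3 -426.9  207.4] [-0.3  0.1 -0.3]
top dome 137 [ 506.  -232.   112.3]
top tyre 684 [ 503.6 -228.9   64.1]
side dome 45 [ 504.4 -231.1  111.2]
side tyre 221 [ 491.2 -212.7   62.9]
```

View pics/end.png

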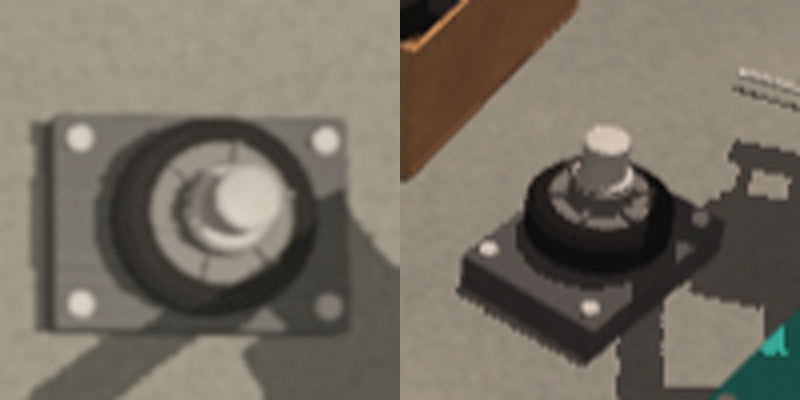

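The cap sits upright and centred, at (245,195) in the top crop and (606,140) in the side crop. The tyre now reads 1.1–1.4 mm lower than at the start, so the clamp is holding after release. I'll hand in.

```bash
python3 -c "
from plant import env
print(env.finish_job())"
```

```text
the job is handed in; nothing more can be done
None
```

The grey mouth-down cap from the blue tray is pressed onto the axle against the hub, the wheel stayed clamped when I let go, and the job is handed in at about 17 s of the 61 s limit.

I started it on the axle held by its sides, then finished by pressing on the dome with closed fingers. Friction was steady at about 9.3 N. The hub was met with the mouth at z of about 83 mm, and I stopped at about 18 N.

**Last checks:**
- **Arm:** it is clear of everything, with no contact force.
- **Cap:** it stands upright and centred on the axle, with the dome at z of about 112 mm.
- **Wheel:** the tyre face reads 1.1 mm (top camera) and 1.4 mm (side camera) lower than before. That fits the wheel being held down with no end play and the spring washer not flat.

**Disagreements:**
- **Depth while pressing:** force gave about 1.2 mm, while travel gave up to 2 mm. Both are below the 3 mm limit.
- **Cameras:** they differ by about 3 mm in y, so I aligned the cap to the axle within the side camera alone.

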